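# Fetch the tall candle with the hook

## Task

The taller of the two pillar candles stands at the back of the table, out of a shopkeeper's reach. Pick up the wooden-handled display hook, put its crook round that candle and draw it, upright and sliding on the table, until it stands wholly on the square cork mat; then lay the hook down flat on the table and let go. Touch the candle only with the hook, and leave the shorter candle where it is.

Things in the scene. Friction and masses are not known exactly. Their poses are not given: they have to be found in the camera images.
- hook: Display hook, 318 mm long, 0.22 kg, lying flat. Origin: centre of the handle's underside; x along the tool to the crook, y to its left, z up. Handle: dark wooden block, x -60 to +60 mm, 22 mm wide, 32 high; grip it across its width (centre of mass about x = +20). Then a straight 12 mm round steel bar along y = 0, axis 10 mm up (4 mm free under it), to x = 200, and the crook.
- hook_crook (a point): Centre of the hook's half-circle crook, at x = 200, y = -44, z = 10 mm in the hook's frame, same axes. The 12 mm bar bends round it to the right (-y): inner radius 38 mm, outer 50 mm, open toward the handle; the tip comes back along y = -88 to x = 174 mm in the hook's frame.
- tall_candle: Cream pillar candle, the taller of the two: 49 mm diameter, wax 100 mm high (109 with wick), 0.16 kg, standing loose at the back of the table. Origin: centre of its underside, z up. It may stand left or right of the short one.
- short_candle: Olive-green pillar candle, 49 mm diameter, 79 mm high with wick, standing loose at the back of the table. Origin: centre of its underside. To be left alone.
- mat: Square cork mat, 130 x 130 mm and 1 mm thin, fixed flat on the table in front of the candles; it offers no edge to catch on, things slide over it as over the table. Origin: its centre; x and y along its sides.

How it is judged:
On the way:
1. the crook is round the tall candle, low down (height (world z) of hook below 0.05 m and x of tall_candle in the frame of hook between 0.17 and 0.23 m and y of tall_candle in the frame of hook between -0.07 and -0.018 m), for 0.2 s.
At the end, for the whole second after the job is handed in: The tall candle stands upright (within 6 degrees) and still, wholly on the cork mat (its centre within 42 mm of the mat's centre along both sides of the mat); the short candle is within 20 mm of its start; the hook lies flat (within 10 degrees) and still on the table, let go (x of tall_candle in the frame of mat between -0.042 and 0.042 m and y of tall_candle in the frame of mat between -0.042 and 0.042 m and angle between tall_candle's own z axis and vertical below 0.1 rad and height (world z) of tall_candle below 0.01 m and linear speed of each of tall_candle, hook below 0.02 m/s and distance of short_candle from where it was at the start of the episode below 0.02 m and height (world z) of hook between -0.01 and 0.012 m and angle between hook's own z axis and vertical below 0.17 rad); the robot touches nothing.
It fails at once if the gripper or arm touches the tall candle (contact force between any of the fingers, the arm and tall_candle above 0.3 N).
It fails at once if the tall candle is lifted off the table (height (world z) of tall_candle above 0.025 m).
It fails at once if the tall candle tips over (angle between tall_candle's own z axis and vertical above 0.6 rad).
It fails at once if the short candle is pushed away by more than 20 mm (distance of short_candle from where it was at the start of the episode above 0.02 m).
It also fails if it takes over 48 s, if anything falls off the work surface, if the arm or the gripper's body presses on something with over 40 N, if the wrist force passes 120 N, or if a joint passes its speed limit or range.

## Robot

A 6-joint arm with a two-finger parallel gripper is mounted at the origin on a cart in front of the work surface, level with it; the furniture and walls round the work are solid. World frame = base frame: x ahead of the robot, y to its left, z up, the work surface at z = 0. Lengths are in m, angles in rad, forces in N, time in s.
With the tool pointing down it reaches from about 0.35 to 0.975 m from the base axis. Payload 4.9 kg.
Tool frame: the origin (TCP) lies midway between the tips of the shut fingers; the grasp point (between the pads) lies 19 mm behind it; z points along the fingers, y is the line along which they close (so a half turn about z gives the same grasp; the last joint's range is limited). The gripper opens to 85 mm and grips with 20 to 120 N. Pads are 22 mm wide; open, the fingers measure 114 mm over their backs; the gripper's body (76 mm by 85 mm) begins 54 mm behind the grasp point. The pads swing forward as they close: fully open they stand 13 mm farther back than shut.
Start: joints at [1.063, 0.053, 1.613, -0, 1.476, -0.119], TCP at [0.237, 0.578, 0.231] pointing down, gripper open.
Joint ranges: [-3.01, 3.01], [-1.01, 2.22], [0.06, 2.58], [-1.02, 4.17], [0.09, 2.62], [-3.14, 3.14]. Speed limits (rad/s): [2.57, 2.57, 3.14, 3.14, 3.14, 3.14].

## Interface

Orientations are given as a unit quaternion [w, x, y, z].
In Python, from plant import manip gives the robot as it stands.
- The arm moves only by the shell command python3 shift.py FILE, which reads ROWS from the file FILE. ROWS is a JSON list of rows, 1 to 5 of them, each an object with the fields jaw (the opening from 0.0 (shut) to 1.0 (fully open)), pos (a list: dx, dy, dz in shares of the most that a row can go, 1 being 62.5 mm), rot (a list: a rotation vector rx, ry, rz in fractions of the full range, 1 being 2 pi rad); a field left out counts as zero (the opening has to be given); each row shifts and turns the commanded pose from where the row before left it, along the tool's axes as they then stand; what a row does not reach is not made up. A row lasts 1/8 s, in which the tool goes at most 0.0625 m and 0.188 rad, less where a joint would pass 70% of its speed; a pose out of reach is approached as far as the arm can. The fingers move at their own pace and stop on an object; the grip force is fixed at half the most. Time passes only in rows, so rows that do not move let the fingers close. It prints the time, the measured TCP pose, the force, the opening and the grip force at its end. No shift or turn number may pass 1 either way. Input that does not fit is refused with a message, and nothing moves.
- manip.state(): the state, without advancing time (a new reading comes with each control period).
- manip.grab_frame(name): name is "side" or "top" or "wrist"; returns the picture (480x640x3 uint8, red, green, blue); there is no depth.
- manip.camera_params(name): a dict with "intrinsics" (3x3 intrinsics, pixels), "xyz" and "orientation" of the camera in the world. Camera axes: x right, y down, z forward; pixel columns grow to the right and rows downward; lengths in m; the calibration is good to about 2 mm. A picture is of the moment at which its call begins: read the wrist's pose just before it. camera_params takes no time and is no camera call; for the wrist camera it gives the pose at the moment of the call.
- manip.job_done(): hands the job in; it is judged then, once.
The state is a dict: "time": time; "joint_pos": joint angles; "joint_vel": joint speeds; "joint_efforts": joint torques, N m; "tool_pos": TCP position; "tool_rot": TCP orientation; "contact_force": force on the tool from outside, world axes, zero at the start; "ft_torque": the same for the moment, N m; "gripper_width": opening from 0.0 (shut) to 1.0 (fully open); "grasp_force": force on a finger pad.
Only numpy, scipy, OpenCV 4.12 (cv2) and the standard library are available. Lean on these libraries where they do the work, as an engineer would, in place of code of your own. Each camera call takes 0.05 s, during which the arm holds its last target. There are 200 camera calls.

## Working session

There is one attempt and no reset: what is moved stays moved. The work goes in short steps, Python scripts to look and compute and a shell command to move; the robot and the scene stay as the last step left them, time stands still between calls to the robot, and variables do not carry over. Pictures are saved under pics/ and viewed, at most 10 in all, crops included, and the job is handed in when it is done.

```bash
ls; mkdir -p pics
python3 - <<'E'
from plant import manip
import cv2
print(manip.state())
for n in("top","side"):
    print(n,manip.camera_params(n))
    cv2.imwrite(f"pics/{n}0.png",manip.grab_frame(n)[:,:,::-1])
E
```

```text
pics
plant.py
shift.py
{'time': 0.0, 'joint_pos': array([ 1.06297167e+00,  5.33438605e-02,  1.61432121e+00,  1.76353863e-05,
        1.47600543e+00, -1.19003333e-01]), 'joint_vel': array([-9.23584293e-04, -1.22672477e-03,  4.39170451e-05, -5.58051178e-05,
       -7.18774690e-04,  1.41783066e-03]), 'joint_efforts': array([-1.26541134e-03, -3.93674612e+01, -3.70178461e+01, -1.97927429e-04,
        7.06337829e-03,  1.52291909e-05]), 'tool_pos': array([0.23662193, 0.57778974, 0.23005483]), 'tool_rot': array([-3.28658471e-04,  1.93189055e-01,  9.81161001e-01, -9.85608665e-04]), 'contact_force': array([-0.17179076, -0.21828075,  0.40534723]), 'ft_torque': array([-0.02360056, -0.0558758 ,  0.0106567 ]), 'grasp_force': 0.0, 'gripper_width': 1.0016602332666875}
top {'intrinsics': array([[491.97278478,   0.        , 320.8325344 ],
       [  0.        , 491.97278478, 229.86394591],
       [  0.        ,   0.        ,   1.        ]]), 'xyz': array([0.55495626, 0.14320329, 0.97352487]), 'orientation': array([ 0.03498814, -0.69543314,  0.71752028, -0.0176981 ])}
side {'intrinsics': array([[449.25894376,   0.        , 322.01936316],
       [  0.        , 449.25894376, 233.7419432 ],
       [  0.        ,   0.        ,   1.        ]]), 'xyz': array([0.90353737, 0.80132766, 0.5392109 ]), 'orientation': array([-0.10354212,  0.20154805,  0.86521747, -0.44727635])}
```

View pics/top0.png

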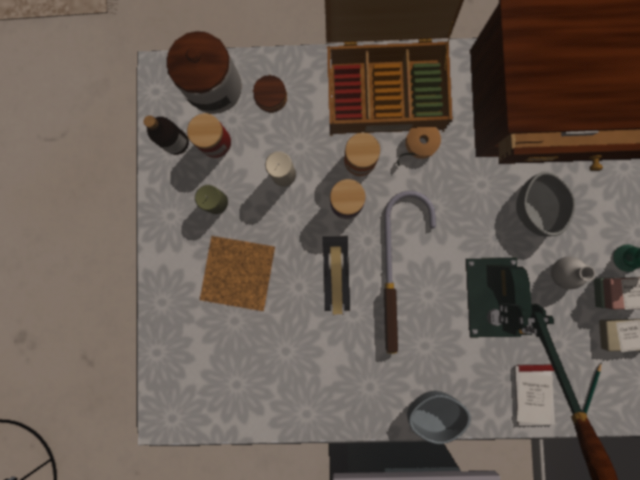

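View pics/side0.png

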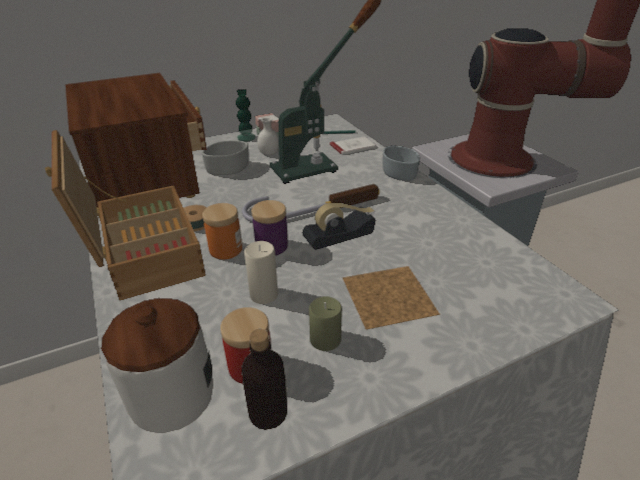

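The top view shows the hook with its handle at (391,320) and crook at (410,210). The tall candle's top is near (279,160), the short one's near (210,196), and the mat is near (237,272). The side view confirms the tall cream candle at (262,270) and the olive one at (325,323).

```bash
cat > h.py <<'E'
import numpy as np, cv2
from scipy.spatial.transform import Rotation as R
from plant import manip
def ray(cam,uv,z):
    c=manip.camera_params(cam) if isinstance(cam,str) else cam
    q=c["orientation"]; M=R.from_quat([*q[1:],q[0]]).as_matrix()
    uv=np.atleast_2d(np.asarray(uv,float)); d=np.c_[uv,np.ones(len(uv))]@np.linalg.inv(c["intrinsics"]).T@M.T
    return c["xyz"]+d*((z-c["xyz"][2])/d[:,2])[:,None]
def proj(cam,p):
    c=manip.camera_params(cam); q=c["orientation"]; M=R.from_quat([*q[1:],q[0]]).as_matrix()
    k=(np.atleast_2d(p)-c["xyz"])@M@c["intrinsics"].T; return k[:,:2]/k[:,2:]
def comp(mask,box):
    """largest blob in mask inside box x0,y0,x1,y1 -> contour"""
    m=np.zeros(mask.shape,np.uint8); x0,y0,x1,y1=box; m[y0:y1,x0:x1]=mask[y0:y1,x0:x1]
    return max(cv2.findContours(m,cv2.RETR_EXTERNAL,cv2.CHAIN_APPROX_NONE)[0],key=cv2.contourArea)
E
python3 - <<'E'
from h import *
im=cv2.imread("pics/top0.png"); hsv=cv2.cvtColor(im,cv2.COLOR_BGR2HSV); H,S,V=[hsv[...,i] for i in range(3)]
for p in [(391,320),(388,250),(279,160),(283,176),(210,194),(237,272),(260,200),(230,230)]: print(p,hsv[p[1],p[0]])
mat=comp(((H>5)&(H<25)&(S>90)).astype(np.uint8)*255,(185,220,290,325))
r=cv2.minAreaRect(mat); b=ray("top",cv2.boxPoints(r),.001); print("mat",r,b[:,:2].round(3).tolist(),b.mean(0),np.linalg.norm(b-np.roll(b,1,0),axis=1))
han=comp(((S>80)&(V<110)).astype(np.uint8)*255,(375,270,410,370))
r=cv2.minAreaRect(han);b=ray("top",cv2.boxPoints(r),.028); print("handle",r,b[:,:2].round(3).tolist(),b.mean(0),np.linalg.norm(b-np.roll(b,1,0),axis=1))
# jars etc
for n,uv,z in [("tallwick",(279,158),.1),("shorttop",(210,196),.07),("jarO",(361,150),.09),("jarP",(348,197),.09),("jarR",(205,130),.09)]: print(n,ray("top",uv,z))
top=im[110:240,150:300]; side=cv2.imread("pics/side0.png")[220:360,220:360]
a=cv2.resize(top,None,fx=4,fy=4,interpolation=2)[:,:600]; cv2.imwrite("pics/c1.png",a)
E
```

```text
(391, 320) [  9 115  51]
(388, 250) [155  15  99]
(279, 160) [ 17  57 147]
(283, 176) [16 60 94]
(210, 194) [28 89 72]
(237, 272) [ 15 155 105]
(260, 200) [15 27 76]
(230, 230) [ 14  23 121]
mat ((236.9916534423828, 272.8808898925781), (64.82192993164062, 65.57499694824219), 10.007980346679688) [[0.498, 0.41], [0.625, 0.385], [0.598, 0.259], [0.472, 0.284]] [0.54830426 0.33445224 0.001     ] [0.12851345 0.12937125 0.12969883 0.12871289]
handle ((390.8061218261719, 317.4901123046875), (69.25428771972656, 10.0270414352417), 88.15238952636719) [[0.52, 0.047], [0.52, 0.028], [0.391, 0.029], [0.39, 0.048]] [0.45548184 0.03768552 0.028     ] [0.12992539 0.01905404 0.12986731 0.01885779]
tallwick [[0.75293148 0.23512331 0.1       ]]
shorttop [[0.69263789 0.36875893 0.07      ]]
jarO [[0.76456521 0.08633396 0.09      ]]
jarP [[0.67923637 0.11291267 0.09      ]]
jarR [[0.81233875 0.37136363 0.09      ]]
```

View pics/c1.png

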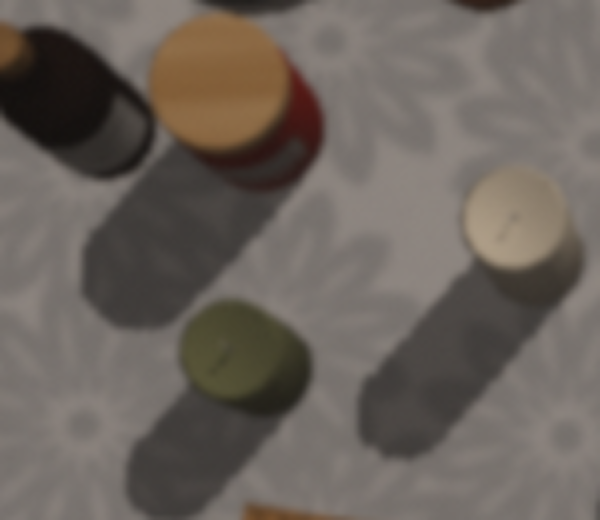

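The crop shows the tall candle's wax top centred at about (279,164.5) in the full image, radius 13 px. The short candle's top is at about (209,197.5).

Run:
```python
from h import *
T=ray("top",(278.8,164.5),.1)[0];S=ray("top",(208.7,197.5),.07)[0]
print("tall",T,"short",S, "r px", np.linalg.norm(ray("top",(278.8+13,164.5),.1)[0]-T))
print("side proj tall base/top",proj("side",[[T[0],T[1],0],[T[0],T[1],.1],[S[0],S[1],0]]).round(1).tolist())
mat=np.array([.5483,.3345,0]);d=T-mat;print("dir",d,np.degrees(np.arctan2(d[1],d[0])))
im=cv2.imread("pics/top0.png");hsv=cv2.cvtColor(im,cv2.COLOR_BGR2HSV)
m=((hsv[...,0]>100)&(hsv[...,0]<175)&(hsv[...,1]>9)).astype(np.uint8)*255
c=comp(m,(375,180,445,290));print(cv2.contourArea(c),cv2.boundingRect(c))
sh=c[(c[:,0,1]>220)&(c[:,0,1]<275)&(c[:,0,0]<405)][:,0]
for y in(225,240,255,270):
    xs=sh[abs(sh[:,1]-y)<=1][:,0]; u=(xs.min()+xs.max()+1)/2; print("shank",ray("top",(u,y),.01)[0], xs.min(),xs.max())
P=ray("top",c[:,0],.01); print("extents x",P[:,0].max(),"y min",P[:,1].min(),"tip x",P[P[:,1]<-.035][:,0].min())
```

```text
tall [0.74106799 0.2357696  0.1       ] short [0.68990497 0.37123142 0.07      ] r px 0.0234800767396281
side proj tall base/top [[262.9, 293.8], [258.1, 248.2], [323.6, 337.2]]
dir [ 0.19276799 -0.0987304   0.1       ] -27.120262351722474
646.0 (385, 191, 51, 90)
shank [0.63258578 0.03383735 0.01      ] 385 390
shank [0.60318617 0.03502557 0.01      ] 385 390
shank [0.57385871 0.03426533 0.01      ] 386 391
shank [0.54472429 0.0354472  0.01      ] 386 391
extents x 0.6985100767292025 y min -0.058421291520537044 tip x 0.6258220710072241
```

```bash
cat >> h.py <<'E'
def plan(pos,psi):
    """tool-axes step to pos with hook x axis (tool -x, up to sign) at world yaw psi deg"""
    s=manip.state(); q=s["tool_rot"]; M=R.from_quat([*q[1:],q[0]]).as_matrix()
    c,n=np.cos(np.radians(psi)),np.sin(np.radians(psi))
    G=np.array([[-c,-n,0],[-n,c,0],[0,0,-1]]).T   # rows->cols: x=-hook x, y=hook y, z down
    rv=R.from_matrix(M.T@G).as_rotvec()
    dw=np.array(pos)-s["tool_pos"]
    print("t",round(s["time"],2),"tcp",s["tool_pos"].round(4),"rv",rv.round(3),"d now",(M.T@dw).round(4),"d after turn",(G.T@dw).round(4),"j",s["joint_pos"].round(2),"F",s["contact_force"].round(1),"w",round(float(s["gripper_width"]),3),"gf",round(float(s["grasp_force"]),1))
E
python3 - <<'E'
from h import *
c,n=np.cos(np.radians(-1)),np.sin(np.radians(-1))
g=np.array([[-c,-n,0],[-n,c,0],[0,0,-1]]);print(np.linalg.det(g))
E
```

```text
1.0
```

```bash
python3 -c "
from h import *
plan([.47,.0366,.12],-1)
print(ray('top',(349,275),.05),ray('top',(323,275),.0))"
```

```text
t 0.1 tcp [0.2366 0.5779 0.2302] rv [-0.002 -0.001 -0.371] d now [-0.4211 -0.4122  0.1108] d after turn [-0.2428 -0.5371  0.1102] j [ 1.06  0.05  1.61  0.    1.48 -0.12] F [-0.   0.5 -0.2] w 1.001 gf 0.0
[[0.53809226 0.11472541 0.05      ]] [[0.5387081  0.16435567 0.        ]]
```

The manual's scale: shifts go in shares of 62.5 mm and turns go in shares of 2 pi rad. Converting my numbers, -0.054 m is -0.864, -0.024 m is -0.384, -0.185 rad / 6.2832 = -0.0294.

```bash
echo '[{"jaw":0.6,"rot":[0,0,-0.0294]},{"jaw":0.6,"rot":[0,0,-0.0294]},{"jaw":0.6,"pos":[-0.384,-0.864,0]},{"jaw":0.6,"pos":[-0.384,-0.864,0]},{"jaw":0.6,"pos":[-0.384,-0.864,0]}]' > rows.txt && python3 shift.py rows.txt; echo '[{"jaw":0.6,"pos":[-0.384,-0.864,0]},{"jaw":0.6,"pos":[-0.384,-0.864,0]},{"jaw":0.6,"pos":[-0.384,-0.864,0]},{"jaw":0.6,"pos":[-0.384,-0.864,0]},{"jaw":0.6,"pos":[-0.384,-0.864,0]}]' > rows.txt && python3 shift.py rows.txt; echo '[{"jaw":0.6,"pos":[-0.384,-0.864,0.48]},{"jaw":0.6,"pos":[-0.384,-0.64,0.64]},{"jaw":0.6},{"jaw":0.6}]' > rows.txt && python3 shift.py rows.txt
python3 - <<'E'
from h import *
plan([.47,.0366,.005],-1)
cv2.imwrite("pics/w1.png",manip.grab_frame("wrist")[:,:,::-1])
E
```

```text
time: 0.72
tool_pos: [0.306, 0.4133, 0.2307]
tool_rot: [-0.0, 0.009, 1.0, -0.0]
contact_force: [0.7, -0.3, -0.2]
gripper_width: 0.6
grasp_force: 0.0
time: 1.35
tool_pos: [0.4209, 0.141, 0.231]
tool_rot: [0.0, 0.009, 1.0, 0.0]
contact_force: [0.4, 0.5, 0.4]
gripper_width: 0.599
grasp_force: 0.0
time: 1.85
tool_pos: [0.4655, 0.0513, 0.1631]
tool_rot: [-0.0, 0.01, 1.0, 0.0]
contact_force: [0.8, 0.2, 0.3]
gripper_width: 0.604
grasp_force: 0.0
t 1.85 tcp [0.4655 0.0513 0.1631] rv [ 0.    -0.    -0.002] d now [-0.0048 -0.0147  0.1581] d after turn [-0.0047 -0.0146  0.1581] j [-0.05 -0.29  2.04  0.    1.39 -1.6 ] F [0.8 0.2 0.3] w 0.604 gf 0.0
```

View pics/w1.png

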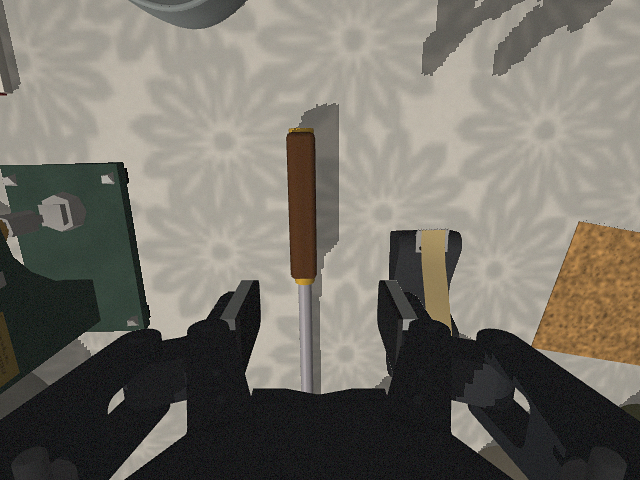

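The wrist view shows the handle running from about (301,130) to (302,282), with brass at both ends, and the shank continuing toward the bottom of the image at (308,340).

Run:
```python
from h import *
im=cv2.imread("pics/w1.png");hsv=cv2.cvtColor(im,cv2.COLOR_BGR2HSV)
m=((hsv[...,1]>110)&(hsv[...,0]<25)).astype(np.uint8)*255
c=comp(m,(270,100,335,300));print(cv2.boundingRect(c))
P=c[:,0]
for v in (140,200,260):
    xs=P[abs(P[:,1]-v)<=1][:,0]; print(v,xs.min(),xs.max(),ray("wrist",[(xs.min(),v),(xs.max()+1,v)],.032)[:,:2].round(4).tolist())
x,y,w,h=cv2.boundingRect(c); print(ray("wrist",[(x+w/2,y),(x+w/2,y+h)],.032))
print("shank",ray("wrist",[(305.5,300),(310,370)],.01))
```

```text
(287, 128, 30, 157)
140 287 314 [[0.3978, 0.0284], [0.3982, 0.0496]]
200 289 315 [[0.4435, 0.028], [0.4439, 0.0494]]
260 291 315 [[0.4936, 0.0276], [0.494, 0.0483]]
[[0.38932058 0.04000845 0.032     ]
 [0.51607452 0.03602514 0.032     ]]
shank [[0.54033646 0.03746921 0.01      ]
 [0.61519498 0.03973155 0.01      ]]
```

Converted, 0.04 m is 0.64, -0.013 m is -0.208.

```bash
echo '[{"jaw":0.6,"pos":[-0.096,-0.208,0.48]},{"jaw":0.6,"pos":[0,0,0.64]},{"jaw":0.6,"pos":[0,0,0.64]},{"jaw":0.6,"pos":[0,0,0.48]},{"jaw":0.6,"pos":[0,0,0.288]}]' > rows.txt && python3 shift.py rows.txt; echo '[{"jaw":0.6},{"jaw":0.15},{"jaw":0.15},{"jaw":0.15},{"jaw":0.15}]' > rows.txt && python3 shift.py rows.txt;echo '[{"jaw":0.15},{"jaw":0.15,"pos":[0,0,-0.32]},{"jaw":0.15,"pos":[0,0,-0.8]},{"jaw":0.15,"pos":[0,0,-0.8]},{"jaw":0.15,"pos":[0,0,-0.64]}]' > rows.txt && python3 shift.py rows.txt
python3 - <<'E'
from h import *
plan([.47,.0366,.17],-1)
cv2.imwrite("pics/s2.png",manip.grab_frame("side")[:,:,::-1])
E
```

```text
time: 2.52
tool_pos: [0.4714, 0.0394, 0.0049]
tool_rot: [0.0, 0.008, 1.0, 0.0]
contact_force: [0.6, -0.6, 0.9]
gripper_width: 0.599
grasp_force: 0.0
time: 3.15
tool_pos: [0.4732, 0.0381, 0.0071]
tool_rot: [0.002, 0.009, 1.0, 0.0]
contact_force: [-1.0, 2.1, 6.5]
gripper_width: 0.245
grasp_force: 60.2
time: 3.78
tool_pos: [0.4715, 0.0379, 0.1671]
tool_rot: [0.001, 0.009, 1.0, -0.0]
contact_force: [-0.0, 0.3, -2.3]
gripper_width: 0.244
grasp_force: 59.0
t 3.77 tcp [0.4715 0.0379 0.1671] rv [-0.     0.002 -0.001] d now [ 0.0014 -0.0013 -0.0029] d after turn [ 0.0014 -0.0013 -0.0029] j [-0.08 -0.28  2.03  0.    1.39 -1.63] F [-0.   0.3 -2.3] w 0.244 gf 59.0
```

View pics/s2.png

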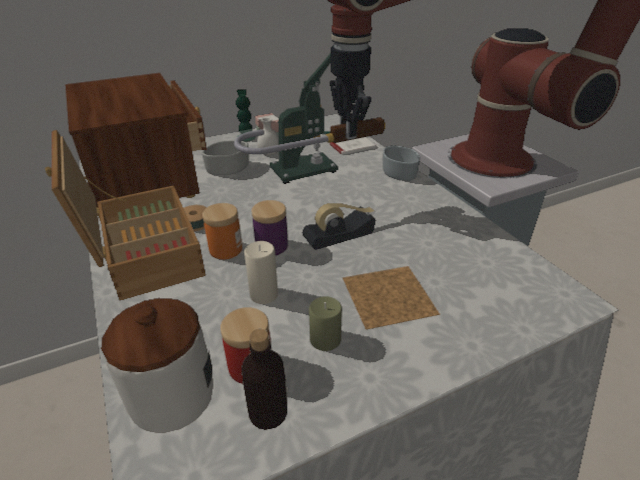

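The hook is held level, with its crook at about (255,140) in the side view. Nothing else has moved.

Converted, 0.122 rad / 6.2832 = 0.0194.

```bash
echo '[{"jaw":0.15,"rot":[0,0,0.0194]},{"jaw":0.15,"rot":[0,0,0.0194]},{"jaw":0.15}]' > rows.txt && python3 shift.py rows.txt; python3 -c "
from h import *
plan([.578,.325,.167],-15)"
```

```text
time: 4.2
tool_pos: [0.471, 0.0379, 0.1644]
tool_rot: [-0.0, 0.13, 0.991, -0.0]
contact_force: [0.3, 0.3, -1.7]
gripper_width: 0.244
grasp_force: 59.0
t 4.2 tcp [0.471  0.0379 0.1644] rv [-0.    -0.001  0.   ] d now [-0.0292  0.305  -0.0027] d after turn [-0.0291  0.305  -0.0026] j [-0.08 -0.27  2.03  0.    1.39 -1.39] F [ 0.3  0.3 -1.7] w 0.244 gf 59.0
```

Converted, 0.05 m is 0.8, 0.045 m is 0.72.

```bash
echo '[{"jaw":0.15,"pos":[-0.048,0.48,0]},{"jaw":0.15,"pos":[-0.064,0.72,0]},{"jaw":0.15,"pos":[-0.08,0.8,0]},{"jaw":0.15,"pos":[-0.08,0.8,0]},{"jaw":0.15,"pos":[-0.08,0.8,0]}]' > rows.txt && python3 shift.py rows.txt;echo '[{"jaw":0.15,"pos":[-0.064,0.72,-0.048]},{"jaw":0.15,"pos":[-0.048,0.56,0]},{"jaw":0.15},{"jaw":0.15},{"jaw":0.15}]' > rows.txt && python3 shift.py rows.txt
python3 - <<'E'
from h import *
plan([.578,.325,.167],-15)
im=manip.grab_frame("top")[:,:,::-1]
cv2.imwrite("pics/t3.png",im)
E
```

```text
time: 4.82
tool_pos: [0.5513, 0.251, 0.1644]
tool_rot: [-0.0, 0.13, 0.992, -0.0]
contact_force: [0.2, -0.5, -2.7]
gripper_width: 0.245
grasp_force: 59.2
time: 5.45
tool_pos: [0.5784, 0.3238, 0.1677]
tool_rot: [-0.0, 0.131, 0.991, -0.0]
contact_force: [-0.3, -0.1, -2.1]
gripper_width: 0.247
grasp_force: 59.5
t 5.45 tcp [0.5784 0.3238 0.1677] rv [-0.001 -0.001 -0.001] d now [0.0007 0.001  0.0007] d after turn [0.0007 0.001  0.0007] j [ 0.4   0.18  1.58 -0.    1.38 -0.91] F [-0.3 -0.1 -2.1] w 0.247 gf 59.5
```

View pics/t3.png

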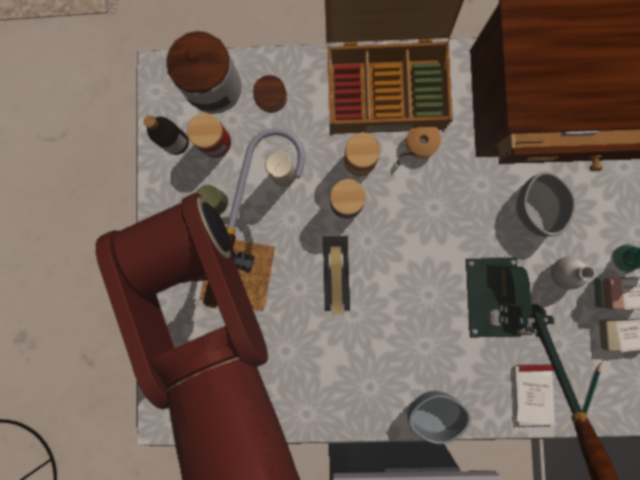

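The top view shows the crook above the tall candle. Its arc top is at (275,131), the shank at (240,185) and the tip at (300,175).

Run:
```python
from h import *
im=cv2.imread("pics/t3.png");hsv=cv2.cvtColor(im,cv2.COLOR_BGR2HSV)
m=((hsv[...,0]>105)&(hsv[...,0]<175)&(hsv[...,1]>12)).astype(np.uint8)*255
c=comp(m,(228,125,308,225))[:,0];print(cv2.boundingRect(c),len(c))
for z in (.16,.171):
    P=ray("top",c,z)[:,:2]
    a=np.radians(-15);L=P@np.array([[np.cos(a),-np.sin(a)],[np.sin(a),np.cos(a)]])  # coords along hook x,y
    t=manip.state()["tool_pos"][:2]; ux=np.array([np.cos(a),np.sin(a)]);uy=np.array([-np.sin(a),np.cos(a)])
    o=t-.02*ux; q=np.c_[(P-o)@ux,(P-o)@uy]
    print(z,"hook-frame ext x max",q[:,0].max(),"y",q[:,1].min(),q[:,1].max())
    for x0 in(.1,.13,.16):
        s=q[(abs(q[:,0]-x0)<.004)&(q[:,1]>-.03)][:,1]; print(x0,s.min(),s.max())
    s=q[q[:,0]>.205]; A=np.c_[s,np.ones(len(s))]
    inner=np.hypot(s[:,0]-.2,s[:,1]+.044); 
    for nm,k in (("in",s[inner<.043]),("out",s[inner>.046])):
        sol=np.linalg.lstsq(np.c_[2*k,np.ones(len(k))],(k**2).sum(1),rcond=None)[0]; print(nm,len(k),sol[:2],np.sqrt(sol[2]+(sol[:2]**2).sum()))
```

```text
(228, 128, 77, 97) 332
0.16 hook-frame ext x max 0.2498973786400939 y -0.09259277356589547 0.008270213681626584
0.1 -0.0036017324016035883 0.006621548565324111
0.13 -0.0036440790349924553 0.0066019794738884545
0.16 -0.003278545768759928 0.006577395034433886
in 63 [ 0.20044729 -0.04312195] 0.0402055333071691
out 76 [ 0.20105418 -0.04270263] 0.048353801553157515
0.171 hook-frame ext x max 0.2471140922020269 y -0.09378284469295899 0.005716333157328937
0.1 -0.005995087523336812 0.004089960311361383
0.13 -0.0060368615707043416 0.004070655821555281
0.16 -0.005686566943306407 0.004046403798286965
in 59 [ 0.1981254  -0.04499198] 0.03983344741372758
out 66 [ 0.19912339 -0.04450051] 0.0476802456250207
```

Converted, 0.025 m is 0.4, 0.02 m is 0.32.

```bash
echo '[{"jaw":0.15,"pos":[0,0.016,0.32]},{"jaw":0.15,"pos":[0,0,0.4]},{"jaw":0.15,"pos":[0,0,0.4]},{"jaw":0.15,"pos":[0,0,0.4]},{"jaw":0.15,"pos":[0,0,0.4]}]' > rows.txt && python3 shift.py rows.txt;echo '[{"jaw":0.15,"pos":[0,0,0.32]},{"jaw":0.15,"pos":[0,0,0.208]},{"jaw":0.15},{"jaw":0.15}]' > rows.txt && python3 shift.py rows.txt
python3 - <<'E'
from h import *
plan([.578-.1925-.0120,.325+.0987+.0062,.0145],-15)
cv2.imwrite("pics/s4.png",manip.grab_frame("side")[:,:,::-1])
E
```

```text
time: 6.12
tool_pos: [0.5781, 0.3251, 0.0456]
tool_rot: [-0.001, 0.131, 0.991, -0.0]
contact_force: [-0.3, 0.5, -1.6]
gripper_width: 0.244
grasp_force: 59.5
time: 6.62
tool_pos: [0.5798, 0.3262, 0.0161]
tool_rot: [0.001, 0.131, 0.991, 0.0]
contact_force: [0.7, -0.9, -1.6]
gripper_width: 0.24
grasp_force: 59.5
t 6.62 tcp [0.5798 0.3262 0.0161] rv [ 0.001  0.002 -0.001] d now [0.2261 0.0465 0.0013] d after turn [0.2261 0.0468 0.0016] j [ 0.4   0.35  1.65  0.    1.14 -0.91] F [ 0.7 -0.9 -1.6] w 0.24 gf 59.5
```

View pics/s4.png

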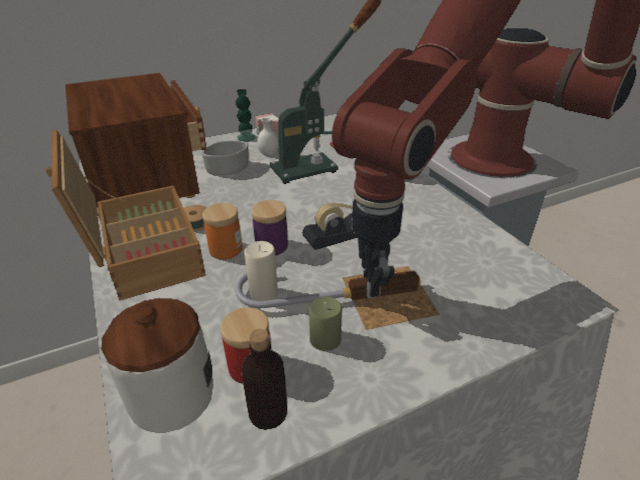

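The side view shows the crook low around the tall candle at (262,295), and the shank clears the short candle. Now I'll draw it.

Converted, 0.012 m is 0.192, 0.011 m is 0.176.

```bash
R='x'; echo '[{"jaw":0.15,"pos":[0.08,0.016,0]},{"jaw":0.15,"pos":[0.128,0.016,0]},{"jaw":0.15,"pos":[0.176,0.032,0]},{"jaw":0.15,"pos":[0.192,0.032,0]},{"jaw":0.15,"pos":[0.192,0.032,0]}]' > rows.txt && python3 shift.py rows.txt; echo '[{"jaw":0.15,"pos":[0.192,0.032,0]},{"jaw":0.15,"pos":[0.192,0.032,0]},{"jaw":0.15,"pos":[0.192,0.032,0]},{"jaw":0.15,"pos":[0.192,0.032,0]},{"jaw":0.15,"pos":[0.192,0.032,0]}]' > rows.txt && python3 shift.py rows.txt
python3 - <<'E'
from h import *
plan([.374,.430,.0145],-15)
cv2.imwrite("pics/t5.png",np.hstack([manip.grab_frame("top")[90:350,130:330,::-1],manip.grab_frame("side")[200:460,200:460,::-1]]))
E
```

```text
time: 7.3
tool_pos: [0.534, 0.3465, 0.0152]
tool_rot: [0.0, 0.131, 0.991, 0.0]
contact_force: [1.1, -0.8, -1.2]
gripper_width: 0.242
grasp_force: 59.6
time: 7.92
tool_pos: [0.4786, 0.3716, 0.015]
tool_rot: [-0.0, 0.131, 0.991, -0.0]
contact_force: [0.9, 0.5, -2.1]
gripper_width: 0.246
grasp_force: 59.6
t 7.92 tcp [0.4786 0.3716 0.015 ] rv [-0.    -0.    -0.001] d now [0.1161 0.0292 0.0005] d after turn [0.1161 0.0293 0.0005] j [ 0.54  0.23  1.8   0.    1.11 -0.77] F [ 0.9  0.5 -2.1] w 0.246 gf 59.6
```

View pics/t5.png

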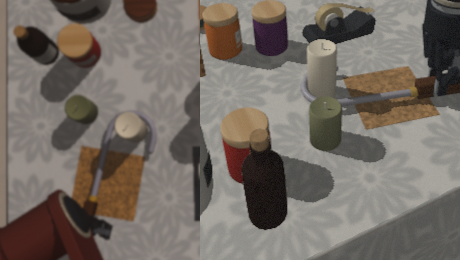

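The left half shows the candle riding upright in the crook, its top at full-image (258,215) near the mat's far edge. The short candle is untouched at (209,199).

Converted, 0.012 m is 0.192, 0.003 m is 0.048.

```bash
echo '[{"jaw":0.15,"pos":[0.192,0.048,0]},{"jaw":0.15,"pos":[0.192,0.048,0]},{"jaw":0.15,"pos":[0.192,0.048,0]},{"jaw":0.15,"pos":[0.192,0.048,0]},{"jaw":0.15,"pos":[0.192,0.048,0]}]' > rows.txt && python3 shift.py rows.txt; echo '[{"jaw":0.15,"pos":[0.192,0.048,0]},{"jaw":0.15,"pos":[0.192,0.048,0]},{"jaw":0.15,"pos":[0.192,0.048,0]},{"jaw":0.15,"pos":[0.128,0.032,0]},{"jaw":0.15,"pos":[0.08,0.016,0]}]' > rows.txt && python3 shift.py rows.txt; echo '[{"jaw":0.15,"pos":[0.048,0.016,0]},{"jaw":0.15},{"jaw":0.15}]' > rows.txt && python3 shift.py rows.txt
python3 - <<'E'
from h import *
plan([.374,.430,.0145],-15)
im=manip.grab_frame("top")[:,:,::-1];cv2.imwrite("pics/t6f.png",im)
cv2.imwrite("pics/t6.png",np.hstack([cv2.resize(im[150:350,130:330],None,fx=2,fy=2),manip.grab_frame("side")[100:500,240:640,::-1][:380].copy() if 0 else cv2.resize(manip.grab_frame("side")[200:400,250:450,::-1],None,fx=2,fy=2)]))
E
```

```text
time: 8.65
tool_pos: [0.4244, 0.4018, 0.015]
tool_rot: [-0.0, 0.131, 0.991, -0.0]
contact_force: [-0.2, 0.1, -2.6]
gripper_width: 0.245
grasp_force: 59.5
time: 9.28
tool_pos: [0.3806, 0.426, 0.015]
tool_rot: [0.0, 0.131, 0.991, 0.0]
contact_force: [0.3, -0.1, -1.5]
gripper_width: 0.247
grasp_force: 59.5
time: 9.65
tool_pos: [0.3786, 0.4274, 0.0151]
tool_rot: [0.0, 0.131, 0.991, 0.0]
contact_force: [-0.9, 0.1, -1.5]
gripper_width: 0.246
grasp_force: 59.5
t 9.65 tcp [0.3786 0.4274 0.0151] rv [ 0.     0.    -0.001] d now [0.0051 0.0013 0.0006] d after turn [0.0051 0.0013 0.0006] j [ 0.72  0.16  1.89 -0.    1.09 -0.59] F [-0.9  0.1 -1.5] w 0.246 gf 59.5
```

View pics/t6.png

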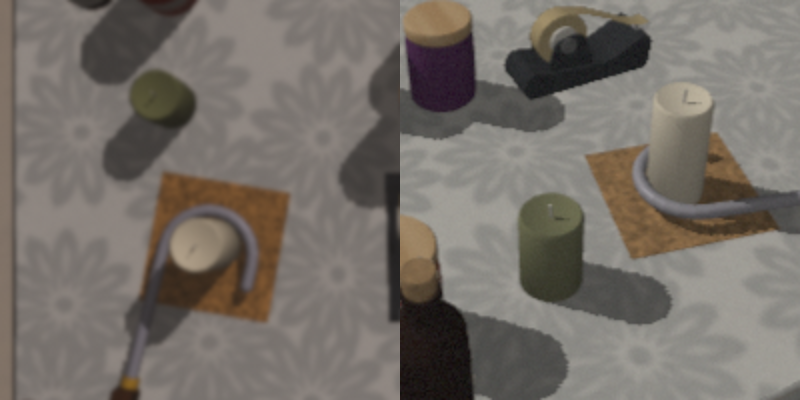

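The left half shows the candle's top at full-image (228.5,273.5), inside the crook and over the mat. The right half shows it standing upright on the mat.

Run:
```python
from h import *
T=ray("top",(228.5,273.5),.1)[0][:2]; m=np.array([.5483,.3345])
e=np.array([.625-.498,.385-.410]);e/=np.linalg.norm(e)
d=T-m;print(T,d@e,d@np.array([-e[1],e[0]]))
S=ray("top",(130+157/2,150+95/2),.07)[0];print(S)
```

```text
[0.54805039 0.33007272] 0.0006101890361064596 -0.004392125327456971
[0.68991768 0.37160598 0.07      ]
```

The candle is centred to within about 5 mm and the short one is where it started. I'll ease off, lower, release and retreat.

Converted, -0.003 m is -0.048, -0.002 m is -0.032.

```bash
echo '[{"jaw":0.15,"pos":[-0.048,0,0.032]},{"jaw":0.15,"pos":[-0.032,0,0.048]},{"jaw":0.15,"pos":[0,0,0.032]},{"jaw":0.15,"pos":[0,0,0.016]},{"jaw":0.15}]' > rows.txt && python3 shift.py rows.txt; echo '[{"jaw":0.3},{"jaw":0.4},{"jaw":0.6},{"jaw":0.6}]' > rows.txt && python3 shift.py rows.txt; echo '[{"jaw":0.6,"pos":[0,0,-0.32]},{"jaw":0.6,"pos":[0,0,-0.64]},{"jaw":0.6,"pos":[0,0,-0.8]},{"jaw":0.6,"pos":[0,0,-0.8]},{"jaw":0.6,"pos":[0,0,-0.64]}]' > rows.txt && python3 shift.py rows.txt; echo '[{"jaw":0.6},{"jaw":0.6},{"jaw":0.6}]' > rows.txt && python3 shift.py rows.txt
python3 - <<'E'
from h import *
im=manip.grab_frame("top")[:,:,::-1];cv2.imwrite("pics/t7f.png",im)
cv2.imwrite("pics/t7.png",np.hstack([cv2.resize(im[150:350,130:330],None,fx=2,fy=2),cv2.resize(manip.grab_frame("side")[200:400,320:520,::-1],None,fx=2,fy=2)]))
E
```

```text
time: 10.38
tool_pos: [0.3834, 0.4262, 0.0072]
tool_rot: [0.0, 0.131, 0.991, -0.0]
contact_force: [-0.8, -0.2, 0.2]
gripper_width: 0.246
grasp_force: 59.8
time: 10.88
tool_pos: [0.3833, 0.4262, 0.0071]
tool_rot: [0.0, 0.131, 0.991, 0.0]
contact_force: [-0.4, -0.2, -0.5]
gripper_width: 0.601
grasp_force: 0.0
time: 11.5
tool_pos: [0.3837, 0.4266, 0.2114]
tool_rot: [0.001, 0.131, 0.991, 0.002]
contact_force: [0.0, 0.2, 0.4]
gripper_width: 0.596
grasp_force: 0.0
time: 11.88
tool_pos: [0.3824, 0.4254, 0.2052]
tool_rot: [-0.001, 0.131, 0.991, -0.001]
contact_force: [0.3, -0.3, -0.2]
gripper_width: 0.603
grasp_force: 0.0
```

View pics/t7.png

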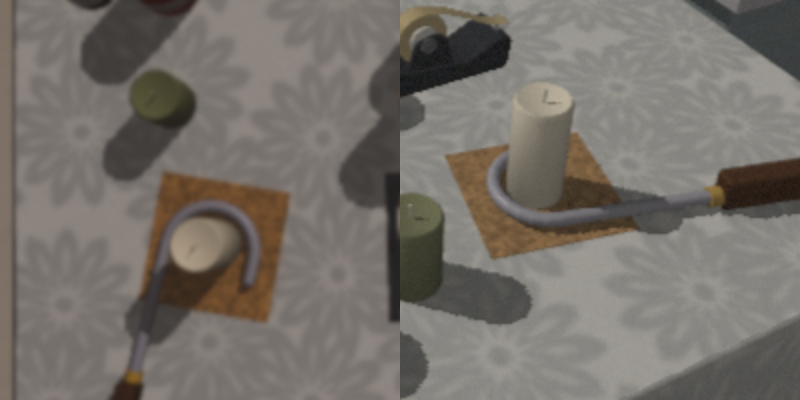

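The candle stands upright on the mat with its top still at (228,273). The hook lies flat around it, let go, and the gripper is clear.

```bash
python3 -c "
from plant import manip
print(manip.job_done())"
```

```text
the job is handed in; nothing more can be done
None
```

I drew the tall candle onto the cork mat with the hook, then laid the hook flat and let go; the job is handed in at about 12 s, with the candle upright about 5 mm off the mat's centre and the short candle unmoved in the images, but no verdict came back.

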